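Shut the red air valve in the bench supply box

ROBOT

A 7-joint arm with a two-finger parallel gripper is mounted at the origin on the work surface. World frame = base frame: x ahead of the robot, y to its left, z up, the work surface at z = 0. Lengths are in m, angles in rad, forces in N, time in s.
With the tool pointing down it reaches from about 0.4 to 0.85 m from the base axis. Payload 6.9 kg.
Tool frame: the origin (TCP) lies at the very end of the fingers, on their centre line; the grasp point (between the pads) lies 19 mm behind it; x points along the fingers, z is the direction in which the jaws open and shut, and the axes are right-handed (so a half turn about x gives the same grasp; the last joint's range is limited). The gripper opens to 85 mm and grips with 20 to 120 N. Pads are 22 mm wide; open, the fingers measure 114 mm over their backs; the gripper's body (76 mm by 85 mm) begins 54 mm behind the grasp point. The pads swing forward as they close: fully open they stand 13 mm farther back than shut.
Start: joints at [-1.032, 0.507, -0.238, 1.5, 0.126, 1.149, -0.155], TCP at [0.262, 0.567, 0.231] pointing down, gripper open.
Joint ranges: [-3.08, 3.08], [-0.24, 2.05], [-1.43, 1.35], [0, 2.5], [-1.52, 4.66], [0.17, 1.96], [-2.89, 2.89]. Speed limits (rad/s): [2.39, 2.39, 3.14, 3.14, 3.14, 3.14, 3.14].

INTERFACE

Orientations are given as [roll, pitch, yaw] about the fixed x, y, z axes, in that order (R = Rz(yaw) Ry(pitch) Rx(roll)).
In Python, from bench import state, capture, camera_info, manip gives the robot as it stands. The module is installed in compiled form; this text tells all that it offers.
- The arm moves only by the tool servo_tool, never from a script. Its arguments are lists of equal length, an entry for each row: "rot": the turn, a rotation vector about the tool's x, y, z in units of 8 degrees (1.0 is 8 degrees), a list of three; "delta_pos": the shift along the tool's x, y, z in units of 40 mm (1.0 is 40 mm), a list of three; "claw": the closure, from 0 (fully open) to 1 (shut). A call has 1 to 10 rows; each row shifts and turns the commanded pose from where the row before left it, along the tool's axes as they then stand; what a row does not reach is not made up. A row lasts 1/10 s, in which the tool goes at most 50 mm and 8.59 degrees, less where a joint would pass 70% of its speed; a pose out of reach is approached as far as the arm can. A call is refused whole if a number of a shift passes 1 or a number of a turn 1, either way. A call with a gripper value outside its range is refused whole. The fingers move at their own pace and stop on an object; the grip force is fixed at half the most. Time passes only in rows, so rows that do not move let the fingers close. It gives the time, the measured TCP pose, the force and the opening at its end, in the units of the state.
- state(): the state, without advancing time (a new reading comes with each control period).
- capture(name): name is "side" or "top" or "wrist"; returns (picture, depth): 480x640x3 uint8, red, green, blue; 480x640 float32, m along the optical axis (not along the pixel's ray), 0 where there is no reading.
- camera_info(name): a dict with "fx", "fy", "cx", "cy" (pixels), "k1" (the pictures are not rectified: a ray, as slopes to the right and down, at radius r is drawn at 1 + k1 r^2 times it, then the intrinsics apply), "world_from_camera" (4x4, takes a point from camera to world coordinates). Camera axes: x right, y up, looking along -z (the intrinsics and any distortion apply to the point x, -y, -z); pixel columns grow to the right and rows downward; lengths in m; the calibration is good to about 2 mm. A picture is of the moment at which its call begins: read the wrist's pose just before it. camera_info takes no time and is no camera call; for the wrist camera it gives the pose at the moment of the call.
- manip.sign_off(): hands the job in, once; it reports no verdict.
The state is a dict: "clock": time; "joint_pos": joint angles; "dq": joint speeds; "tau": joint torques, N m; "eef_pos": TCP position; "orientation": TCP orientation; "ft_force": force on the tool from outside, world axes, zero at the start; "moment": the same for the moment, N m; "opening": finger opening in m.
Only numpy, scipy, OpenCV 4.12 (cv2) and the standard library are available. Lean on these libraries where they do the work, as an engineer would, in place of code of your own. Each camera call takes 0.05 s, during which the arm holds its last target.

TASK

We are done with this air line: slide the green cover of the bench's air-supply box all the way open until it stops, then push the red valve handle round until it stops, square across its pipe, so that the line is shut. Do it by pushing with the fingertips or the outside of the fingers: do not pinch or lift anything. Leave the cover open, leave the blue valve handle and the things standing around the box as they are, and take the hand clear.

Things in the scene. Friction and masses are not known exactly. Their poses are not given: they have to be found in the camera images.
- box: Grey steel air box on the bench, 490 mm long (y), 180 deep (x), rim 105 high; origin: centre of its underside; x to its rear, away from the robot at yaw 0. Valve bay: open top from y -10 to 242, x -87 to 87 mm; a fixed deck covers y -245 to -10. Cover guides on the long edges, up to 115 high. Header pipe (21 mm) at x 62, z 35, on past the -y end to a filter, 96 high, and a down-pipe at y -370.
- cover (a joint): Sliding green sheet-steel cover (168 x 258 mm, top face 108 mm above the bench), in m: 0 = shut over the valve bay, grows as it slides along the box's -y over the deck, 0.232 = fully open at its stop. It cannot lift out of the guides, resists with about 4 N and stays where it is left.
- cover_pull (a point): Middle of the top edge of the cover's finger pull: an upstand 100 mm long (box x), 4 mm thick (box y), 22 mm high, folded up across the middle of the cover; its top edge is 130 mm above the bench. It moves with the cover. Pushing on its +y face opens the cover.
- valve_red: Brass quarter-turn ball valve with the red handle, fixed in the bay on a 21 mm pipe along box x. Its place (nearer the deck or nearer the +y end wall, 105 mm apart) changes from run to run. Origin: on the vertical stem axis, at bench height; axes as the box's. Its hose coupler stands 44 mm out of the front wall. The valve body lies below 62 mm above the bench.
- red_handle (a joint): Angle of the red handle about its stem, in rad, counter-clockwise seen from above: 0 = along the pipe, pointing to the box's -x (open); pi/2 = across the pipe, pointing to the box's -y, at its stop (shut). Turns with about 0.35 N m of friction and stays where it is left.
- red_grip (a point): Point on the top of the red sleeve, in the middle of its width, 50 mm from the stem axis, 81 mm above the bench. The sleeve is 16 mm wide and 13 mm high (68 to 81 mm above the bench) and reaches from 23 to 75 mm from the stem axis.
- valve_blue: The other valve, alike but with a blue handle, in the other place of the bay; to be left alone. Origin and axes as for valve_red.
- blue_handle (a joint): Angle of the blue handle about its stem, in rad, measured like the red one; must keep its value.
- blue_grip (a point): Point on the top of the blue sleeve, 50 mm from the stem axis, 81 mm above the bench; same handle size as the red.
- beaker: Loose white plastic beaker, 72 mm across at the rim, 90 mm high, in front of the box. Origin: centre of its underside.
- bobbin: Loose turned wooden bobbin, 52 mm across, 66 mm high, in front of the box. Origin: centre of its underside.
- glue: Loose yellow glue bottle, 58 mm across, 125 mm high, beyond the box's +y end. Origin: centre of its underside.
- file: Loose file with a wooden handle, lying behind the box, 260 mm long along its x (-128 to 132 mm), 26 mm high. Origin: at bench height, x towards the tip.
Mind the look-alikes: they are no part of the job. Of the things that look like the bobbin, take the one that is nearest to the robot's base at the start.

How it is judged:
By the outcome, as a careful person would: the job done as asked, in the order asked, and still so for the second after the job is handed in, with the robot touching nothing.
It also fails if it takes over 64 s, if anything falls off the work surface, if the arm or the gripper's body presses on something with over 40 N, if the wrist force passes 120 N, or if a joint passes its speed limit or range.

## Working session

There is one attempt and no reset: what is moved stays moved. The work goes in short steps, Python scripts to look and compute and a tool call to move; the robot and the scene stay as the last step left them, time stands still between calls to the robot, and variables do not carry over. Pictures are saved under pics/ and viewed, and the job is handed in when it is done.

Besides the shell and the picture viewer there is one more tool, called after "Emit:" as name(argument=value, ...), one argument or row to a line, values as JSON. servo_tool: Moves the arm, as the interface text tells. Its arguments: {"type":"object","properties":{"rot":{"type":"array","items":{"type":"array","items":{"type":"number"}}},"delta_pos":{"type":"array","items":{"type":"array","items":{"type":"number"}}},"claw":{"type":"array","items":{"type":"number"}}},"required":["rot","delta_pos","claw"]}

```bash
mkdir -p pics
python3 - <<'E'
from bench import state,capture,camera_info
import cv2,numpy as np
s=state();print({k:np.round(v,3).tolist() for k,v in s.items()})
for n in("top","side"):
    i=camera_info(n);print(n,i)
    p,d=capture(n);cv2.imwrite(f"pics/{n}0.png",p[:,:,::-1]);np.save(f"pics/{n}0.npy",d)
E
```

```text
{'clock': 0.0, 'joint_pos': [-1.032, 0.508, -0.238, 1.501, 0.126, 1.149, -0.155], 'dq': [-0.001, 0.001, -0.0, 0.002, -0.001, 0.001, -0.0], 'tau': [0.001, -62.059, -2.186, -24.966, 0.013, 0.012, 0.0], 'eef_pos': [0.262, 0.567, 0.23], 'orientation': [3.137, 1.569, -2.008], 'ft_force': [0.694, -0.094, 0.226], 'moment': [0.044, 0.033, 0.022], 'opening': 0.086}
top {'fx': 503.62043338036744, 'fy': 503.62043338036744, 'cx': 318.3163142457187, 'cy': 233.0184968016992, 'k1': -0.10876153136015197, 'world_from_camera': array([[-0.10175444,  0.97143844, -0.21436742,  0.39408388],
       [-0.9948069 , -0.098867  ,  0.02417729,  0.0868321 ],
       [ 0.00229289,  0.21571434,  0.97645382,  0.98426527],
       [ 0.        ,  0.        ,  0.        ,  1.        ]])}
side {'fx': 461.0334772837743, 'fy': 461.0334772837743, 'cx': 326.0640793541345, 'cy': 237.29643156402824, 'k1': -0.04298911963900225, 'world_from_camera': array([[ 0.95167916,  0.18147759, -0.24773508,  0.30520699],
       [-0.30639252,  0.50661248, -0.80589541, -0.75072512],
       [-0.02074627,  0.84285804,  0.53773592,  0.66413889],
       [ 0.        ,  0.        ,  0.        ,  1.        ]])}
```

View pics/top0.png

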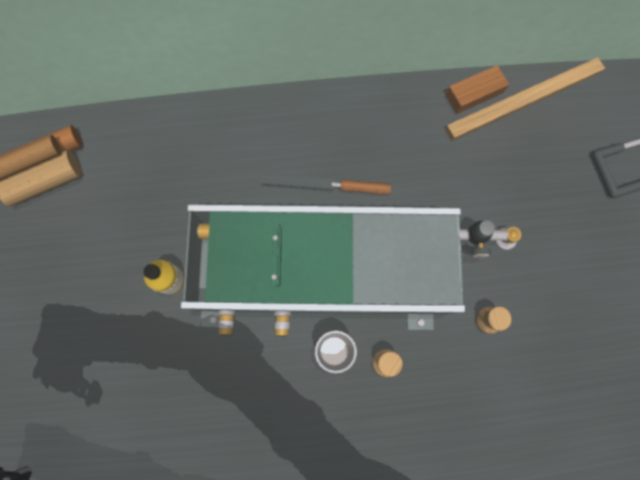

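View pics/side0.png

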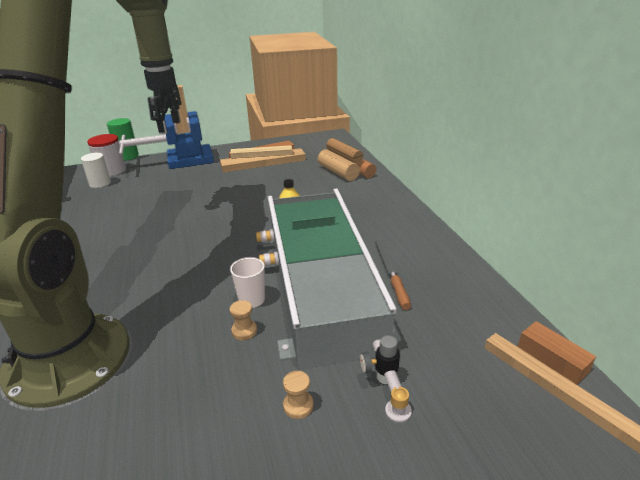

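```bash
cat > h.py <<'E'
import numpy as np,cv2
def ray(i,u,v):
    K=np.array([[i['fx'],0,i['cx']],[0,i['fy'],i['cy']],[0,0,1]])
    q=cv2.undistortPoints(np.array([[[u,v]]],float),K,np.array([i['k1'],0,0,0,0]),None,None,None)[0,0] if 0 else cv2.undistortPoints(np.array([[[u,v]]],float),K,np.array([i['k1'],0,0,0.]))[0,0]
    return np.array([q[0],-q[1],-1.])
def at_z(i,u,v,z):
    T=i['world_from_camera'];d=T[:3,:3]@ray(i,u,v);o=T[:3,3]
    return o+d*(z-o[2])/d[2]
def at_d(i,u,v,dep):
    T=i['world_from_camera'];return T[:3,:3]@(ray(i,u,v)*dep)+T[:3,3]
def proj(i,P):
    T=i['world_from_camera'];c=T[:3,:3].T@(np.array(P)-T[:3,3]);x,y=c[0]/-c[2],-c[1]/-c[2]
    s=1+i['k1']*(x*x+y*y);return np.array([i['cx']+i['fx']*x*s,i['cy']+i['fy']*y*s])
E
python3 - <<'E'
import cv2
p=cv2.imread('pics/top0.png')
cv2.imwrite('pics/c1.png',cv2.resize(p[190:350,165:325],None,fx=3.75,fy=3.75,interpolation=cv2.INTER_CUBIC))
cv2.imwrite('pics/c2.png',cv2.resize(p[190:390,325:535],None,fx=3,fy=3,interpolation=cv2.INTER_CUBIC))
E
```

```text
(no output)
```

View pics/c1.png

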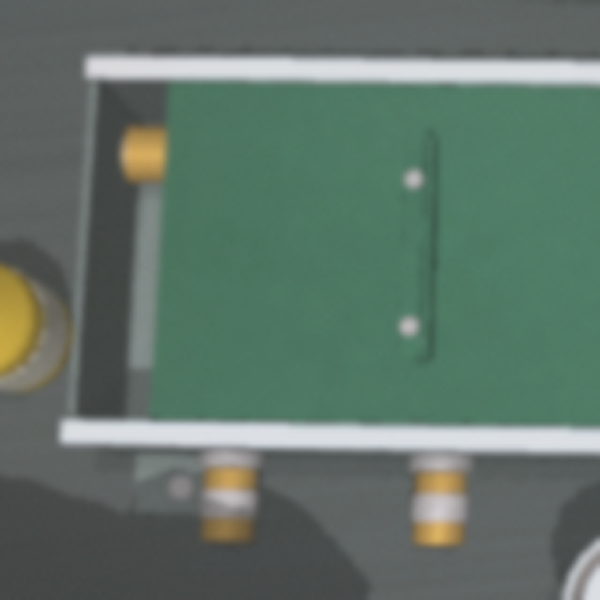

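View pics/c2.png

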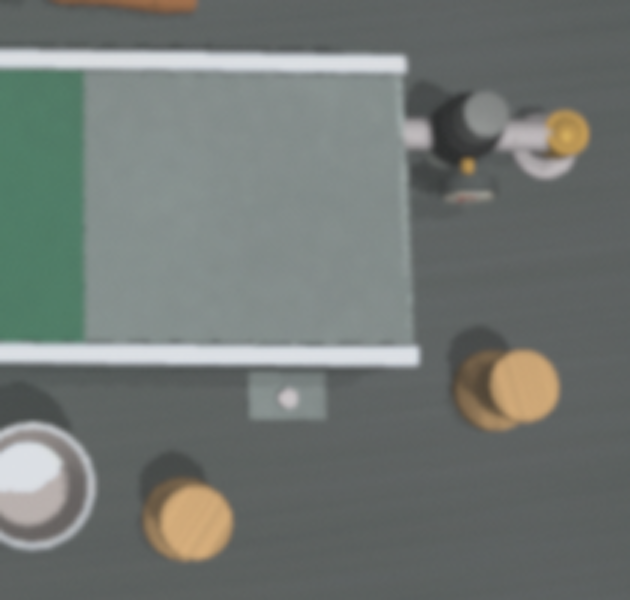

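Run:
```python
from h import *
from bench import camera_info
i=camera_info('top')
pts={'FL':(181,305.5,.115),'BL':(187.9,208,.115),'BR':(460.7,211.7,.115),'FR':(465,308.6,.115)}
Q={k:at_z(i,*v) for k,v in pts.items()}
for k,v in Q.items(): print(k,v.round(4))
c=sum(Q.values())/4;print('centre',c)
ey=(Q['FL']+Q['BL']-Q['FR']-Q['BR']);print('len',np.linalg.norm(ey)/2,'yaw',np.degrees(np.arctan2(-ey[0],ey[1])))
ex=(Q['BL']+Q['BR']-Q['FR']-Q['FL']);print('len',np.linalg.norm(ex)/2,'yaw',np.degrees(np.arctan2(ex[1],ex[0])))
yaw=np.arctan2(-ey[0],ey[1])
R=np.array([[np.cos(yaw),-np.sin(yaw)],[np.sin(yaw),np.cos(yaw)]])
def b(u,v,z): return (R.T@(at_z(i,u,v,z)[:2]-c[:2])).round(4)
print('cover edge',b(209.8,212,.108),b(205.3,301.5,.108), 'right',b(353,214,.108),b(353,305,.108))
print('pull',b(280.5,224.7,.13),b(279.7,286.5,.13))
print('couplers', b(165+230/3.75,190+540/3.75,.035),b(165+440/3.75,190+545/3.75,.035))
for n,u,v,z in [('bob1',388,365,.066),('bob2',500,319,.066),('beaker',335,352,.09),('glue',152,271,.125)]:print(n,at_z(i,u,v,z).round(3),b(u,v,z))
```

```text
FL [0.4812 0.3147 0.115 ]
BL [0.6546 0.2942 0.115 ]
BR [ 0.5981 -0.194   0.115 ]
FR [ 0.4258 -0.1738  0.115 ]
centre [0.53992562 0.0602728  0.115     ]
len 0.4915133811129715 yaw -6.536924891589297
len 0.1739918807153681 yaw -6.707412123259056
cover edge [0.0821 0.2067] [-0.079   0.2055] right [ 0.0815 -0.0518] [-0.0813 -0.0515]
pull [0.0548 0.0763] [-0.0531  0.0746]
couplers [-0.1329  0.1791] [-0.1335  0.0746]
bob1 [ 0.343 -0.035  0.066] [-0.1843 -0.117 ]
bob2 [ 0.401 -0.251  0.066] [-0.1022 -0.3248]
beaker [0.377 0.057 0.09 ] [-0.1618 -0.0214]
glue [0.545 0.36  0.125] [-0.0294  0.2985]
```

```bash
cat >> h.py <<'E'
from scipy.spatial.transform import Rotation as Ro
YAW=np.radians(-6.6);C=np.array([0.540,0.0603])
RB=np.array([[np.cos(YAW),-np.sin(YAW)],[np.sin(YAW),np.cos(YAW)]])
def w(bx,by): return RB@np.array([bx,by])+C
def bb(p): return RB.T@(np.array(p)[:2]-C)
def tool(s): return Ro.from_euler('xyz',s['orientation'])
def go(s,bx,by,z):
    d=np.r_[w(bx,by),z]-s['eef_pos'];return (tool(s).inv().apply(d)/0.04).round(3)
def rep():
    from bench import state
    s=state();print('t',round(s['clock'],2),'box',bb(s['eef_pos']).round(4),'z',round(s['eef_pos'][2],4),'F',np.round(s['ft_force'],1),'open',round(s['opening'],4))
    print('tool axes in box (cols):');B=np.eye(3);B[:2,:2]=RB;print((B.T@tool(s).as_matrix()).round(3));return s
E
python3 - <<'E'
from h import *
s=rep();print(np.degrees(YAW));print(go(s,0,.125,.2))
M=np.column_stack([[0,0,-1],np.r_[RB@[0,-1],0],np.r_[RB@[1,0],0]]);print(np.linalg.det(M))
for sg in(1,-1):
  T=M@np.diag([1,sg,sg]);print(sg,((tool(s).inv()*Ro.from_matrix(T)).as_rotvec(degrees=True)/8).round(3))
E
```

```text
t 0.1 box [-0.3344  0.4714] z 0.2305 F [ 0.7 -0.3 -0. ] open 0.0852
tool axes in box (cols):
[[-0.    -0.95   0.312]
 [-0.001  0.312  0.95 ]
 [-1.    -0.    -0.002]]
-6.6
[  0.772 -10.645  -5.615]
-1.0Traceback (most recent call last):
  File "<stdin>", line 5, in <module>
  File "scipy/spatial/transform/_rotation.pyx", line 1143, in scipy.spatial.transform._rotation.Rotation.from_matrix
ValueError: Non-positive determinant (left-handed or null coordinate frame) in rotation matrix 0: [[ 0.         -0.11493715  0.99337277]
 [ 0.         -0.99337277 -0.11493715]
 [-1.          0.          0.        ]].
```

Emit:
servo_tool(
  rot=[
    [1,0,0],
    [1,0,0],
    [1,0,0],
    [1,0,0],
    [1,0,0],
    [1,0,0],
    [1,0,0],
    [1,0,0],
    [0.97,0,0],
    [0,0,0],
  ],
  delta_pos=[
    [0,0,0],
    [0,0,0],
    [0,0,0],
    [0,0,0],
    [0,0,0],
    [0,0,0],
    [0,0,0],
    [0,0,0],
    [0,0,0],
    [0,0,0],
  ],
  claw=[1,1,1,1,1,1,1,1,1,1],
)

```text
clock: 1.1
eef_pos: [0.2618, 0.5672, 0.2308]
orientation: [-1.661, 1.57, -1.777]
ft_force: [0.2, 0.4, 0.3]
opening: 0.0001
```

Run:
```python
from h import *
s=rep();print(go(s,0,.125,.2))
```

```text
t 1.1 box [-0.3346  0.4716] z 0.2308 F [0.2 0.4 0.3] open 0.0001
tool axes in box (cols):
[[-0.     0.001  1.   ]
 [-0.001  1.    -0.001]
 [-1.    -0.001 -0.   ]]
[ 0.779 -8.655  8.373]
```

Emit:
servo_tool(
  rot=[
    [0,0,0],
    [0,0,0],
    [0,0,0],
    [0,0,0],
    [0,0,0],
    [0,0,0],
    [0,0,0],
    [0,0,0],
    [0,0,0],
    [0,0,0],
  ],
  delta_pos=[
    [0,-0.7,0.7],
    [0,-0.7,0.7],
    [0,-0.7,0.7],
    [0,-0.7,0.7],
    [0,-0.7,0.7],
    [0,-0.7,0.7],
    [0,-0.7,0.7],
    [0,-0.7,0.7],
    [0,-0.7,0.7],
    [0,-0.7,0.7],
  ],
  claw=[1,1,1,1,1,1,1,1,1,1],
)

```text
clock: 2.1
eef_pos: [0.509, 0.2558, 0.2312]
orientation: [-2.527, 1.57, -2.637]
ft_force: [0.8, 0.4, -0.3]
opening: 0.0003
```

Run:
```python
from h import *
s=rep();print(go(s,0,.125,.2))
```

```text
t 2.1 box [-0.0533  0.1906] z 0.2312 F [ 0.8  0.4 -0.3] open 0.0003
tool axes in box (cols):
[[-0.    -0.005  1.   ]
 [-0.     1.     0.005]
 [-1.    -0.    -0.   ]]
[ 0.779 -1.648  1.323]
```

Emit:
servo_tool(
  rot=[
    [0,0,0],
    [0,0,0],
    [0,0,0],
    [0,0,0],
    [0,0,0],
    [0,0,0],
    [0,0,0],
    [0,0,0],
    [0,0,0],
  ],
  delta_pos=[
    [0,-0.6,0.5],
    [0,-0.6,0.4],
    [0.2,-0.5,0.4],
    [0.6,0,0],
    [0.6,0,0],
    [0.6,0,0],
    [0.5,0,0],
    [0.35,0,0],
    [0,0,0],
  ],
  claw=[1,1,1,1,1,1,1,1,1],
)

```text
clock: 3.0
eef_pos: [0.5508, 0.1833, 0.1152]
orientation: [-2.711, 1.566, -2.821]
ft_force: [-0.2, -0.9, 0.0]
opening: 0.0
```

Run:
```python
from h import *
from bench import capture
s=rep()
p,d=capture('side');cv2.imwrite('pics/s1.png',cv2.resize(p[130:330,200:440,::-1],None,fx=3,fy=3,interpolation=cv2.INTER_CUBIC))
```

```text
t 3.0 box [-0.0034  0.1235] z 0.1152 F [-0.2 -0.9  0. ] open 0.0
tool axes in box (cols):
[[-0.004 -0.005  1.   ]
 [-0.002  1.     0.004]
 [-1.    -0.002 -0.004]]
```

View pics/s1.png

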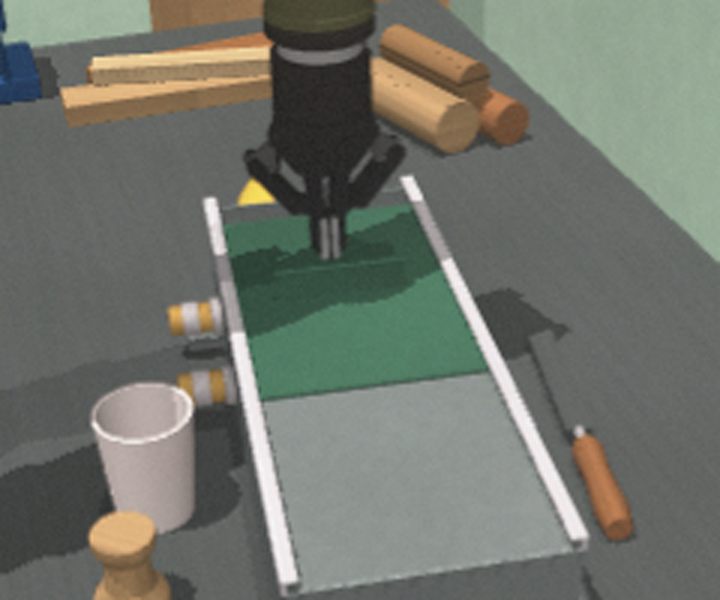

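The side picture shows the closed fingertips (crop 330,255) just on the +y side of the pull, over the cover. Now I push along box -y.

Emit:
servo_tool(
  rot=[
    [0,0,0],
    [0,0,0],
    [0,0,0],
    [0,0,0],
    [0,0,0],
    [0,0,0],
    [0,0,0],
    [0,0,0],
    [0,0,0],
    [0,0,0],
  ],
  delta_pos=[
    [0,-0.3,0.05],
    [0,-0.3,0.05],
    [0,-0.3,0],
    [0,-0.3,0],
    [0,-0.4,0],
    [0,-0.4,0],
    [0,-0.4,0],
    [0,-0.4,0],
    [0,-0.4,0],
    [0,-0.4,0],
  ],
  claw=[1,1,1,1,1,1,1,1,1,1],
)

```text
clock: 4.05
eef_pos: [0.5406, 0.04, 0.1182]
orientation: [0.576, 1.567, 0.462]
ft_force: [2.6, 4.8, 2.0]
opening: -0.0002
```

Run:
```python
from h import *
s=rep()
```

```text
t 4.05 box [ 0.003  -0.0201] z 0.1182 F [2.6 4.8 2. ] open -0.0002
tool axes in box (cols):
[[ 0.003 -0.001  1.   ]
 [ 0.002  1.     0.001]
 [-1.     0.002  0.003]]
```

Emit:
servo_tool(
  rot=[
    [0,0,0],
    [0,0,0],
    [0,0,0],
    [0,0,0],
    [0,0,0],
    [0,0,0],
    [0,0,0],
  ],
  delta_pos=[
    [0.05,-0.4,0],
    [0,-0.4,0],
    [0,-0.4,0],
    [0,-0.3,0],
    [0,-0.25,0],
    [0,-0.1,0],
    [0,0,0],
  ],
  claw=[1,1,1,1,1,1,1],
)

```text
clock: 4.75
eef_pos: [0.5306, -0.0345, 0.1151]
orientation: [-2.442, 1.569, -2.557]
ft_force: [-0.2, -0.4, 0.4]
opening: 0.0003
```

Run:
```python
from h import *
s=rep()
```

```text
t 4.75 box [ 0.0015 -0.0953] z 0.1151 F [-0.2 -0.4  0.4] open 0.0003
tool axes in box (cols):
[[-0.001  0.001  1.   ]
 [-0.001  1.    -0.001]
 [-1.    -0.001 -0.001]]
```

Emit:
servo_tool(
  rot=[
    [0,0,0],
    [0,0,0],
    [0,0,0],
    [0,0,0],
  ],
  delta_pos=[
    [0,-0.1,0],
    [0,-0.1,0],
    [0,-0.1,0],
    [0,-0.1,0],
  ],
  claw=[1,1,1,1],
)

```text
clock: 5.15
eef_pos: [0.5295, -0.0416, 0.115]
orientation: [1.791, 1.562, 1.682]
ft_force: [1.5, 30.4, 3.1]
opening: 0.0002
```

Run:
```python
from h import *
s=rep()
```

```text
t 5.15 box [ 0.0013 -0.1025] z 0.115 F [ 1.5 30.4  3.1] open 0.0002
tool axes in box (cols):
[[-0.002 -0.006  1.   ]
 [ 0.009  1.     0.006]
 [-1.     0.009 -0.002]]
```

The force jumped to 30 N at the expected stop. I'll back off, rise and look.

Emit:
servo_tool(
  rot=[
    [0,0,0],
    [0,0,0],
    [0,0,0],
    [0,0,0],
    [0,0,0],
    [0,0,0],
    [0,0,0],
    [0,0,0],
    [0,0,0],
    [0,0,0],
  ],
  delta_pos=[
    [0,0.3,0],
    [0,0.4,0],
    [-0.6,0.3,0],
    [-0.8,0,-0.6],
    [-0.8,0,-0.8],
    [-0.6,0,-0.8],
    [0,0,-0.8],
    [0,0,-0.8],
    [0,0.3,-0.6],
    [0,0,0],
  ],
  claw=[1,1,1,1,1,1,1,1,1,1],
)

```text
clock: 6.15
eef_pos: [0.3574, 0.0227, 0.2272]
orientation: [-2.893, 1.569, -3.007]
ft_force: [0.9, -0.2, 0.6]
opening: -0.0001
```

Run:
```python
from h import *
from bench import capture
s=rep()
for n in('top','wrist'):
    p,d=capture(n);cv2.imwrite(f'pics/{n}2.png',p[:,:,::-1]);np.save(f'pics/{n}2.npy',d)
p=cv2.imread('pics/top2.png');cv2.imwrite('pics/c3.png',cv2.resize(p[190:350,165:325],None,fx=3.75,fy=3.75,interpolation=cv2.INTER_CUBIC))
```

```text
t 6.15 box [-0.1771 -0.0583] z 0.2272 F [ 0.9 -0.2  0.6] open -0.0001
tool axes in box (cols):
[[-0.002 -0.002  1.   ]
 [-0.     1.     0.002]
 [-1.    -0.    -0.002]]
```

View pics/top2.png

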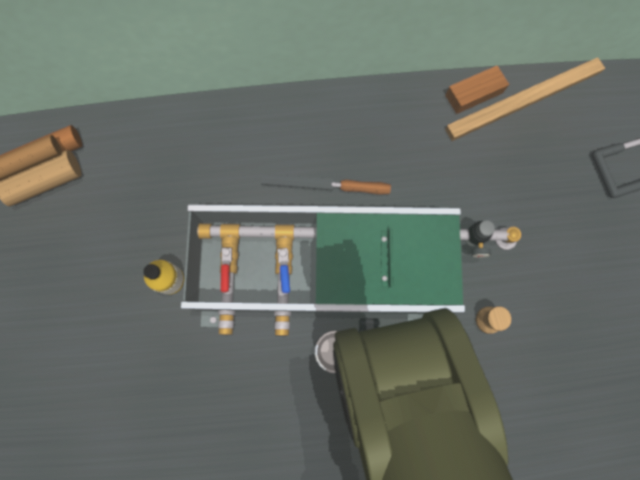

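View pics/c3.png

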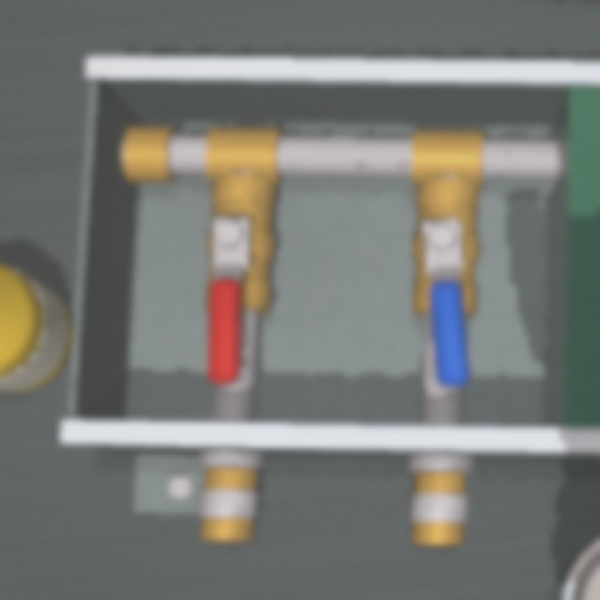

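View pics/wrist2.png

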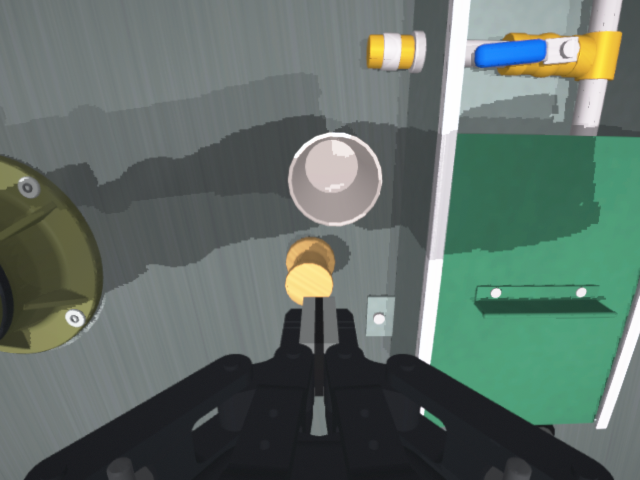

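Run:
```python
from h import *
from bench import camera_info
i=camera_info('top')
f=lambda x,y,z:bb(at_z(i,165+x/3.75,190+y/3.75,z)).round(4)
for n,x,y,z in [('Rstem',231,240,.078),('Rin',226,280,.081),('Rmid',224,332,.081),('Rtip',222,382,.081),('Rl',209,332,.081),('Rr',240,332,.081),('Bstem',443,238,.078),('Bin',446,282,.081),('Bmid',451,333,.081),('Btip',455,385,.081),('Bl',434,333,.081),('cover',566,200,.108),('front guide inner',230,422,.115)]:print(n,f(x,y,z))
print('pull',bb(at_z(i,389,228,.13)),bb(at_z(i,390,288,.13)))
```

```text
Rstem [0.0105 0.1777]
Rin [-0.0097  0.1786]
Rmid [-0.0351  0.1783]
Rtip [-0.0592  0.178 ]
Rl [-0.0352  0.1855]
Rr [-0.0349  0.1705]
Bstem [0.0131 0.0739]
Bin [-0.009   0.0717]
Bmid [-0.0338  0.0686]
Btip [-0.0588  0.0661]
Bl [-0.0339  0.0768]
cover [0.0268 0.0141]
front guide inner [-0.0809  0.1671]
pull [ 0.05139995 -0.113108  ] [-0.05345094 -0.11318379]
```

The top view shows the cover open: its +y edge is at (316,258) and its pull at (389,258). The bay is uncovered, with red handle (225,278) and blue handle (285,278). The red one is nearer the +y end wall and points along -x, with its stem at about box (0.015, 0.178). The blue one is the other valve and stays untouched. Next I move over the free space on the +y side of the red handle.

Emit:
servo_tool(
  rot=[
    [0,0,0],
    [0,0,0],
    [0,0,0],
    [0,0,0],
    [0,0,0],
    [0,0,0],
    [0,0,0],
    [0,0,0],
    [0,0,0],
    [0,0,0],
  ],
  delta_pos=[
    [0,0.75,0.4],
    [0,0.75,0.4],
    [0,0.75,0.4],
    [0,0.75,0.4],
    [0,0.75,0.4],
    [0,0.75,0.4],
    [0,0.75,0.4],
    [0,0.75,0.4],
    [0,0.8,0.35],
    [0,0,0],
  ],
  claw=[1,1,1,1,1,1,1,1,1,1],
)

```text
clock: 7.25
eef_pos: [0.5348, 0.2806, 0.2255]
orientation: [1.711, 1.57, 1.6]
ft_force: [-0.8, 0.9, -1.2]
opening: -0.0002
```

Run:
```python
from h import *
s=rep();print(go(s,-.035,.214,.071))
```

```text
t 7.25 box [-0.0305  0.2183] z 0.2255 F [-0.8  0.9 -1.2] open -0.0002
tool axes in box (cols):
[[-0.    -0.004  1.   ]
 [ 0.001  1.     0.004]
 [-1.     0.001 -0.   ]]
[ 3.863 -0.111 -0.113]
```

Emit:
servo_tool(
  rot=[
    [0,0,0],
    [0,0,0],
    [0,0,0],
    [0,0,0],
    [0,0,0],
  ],
  delta_pos=[
    [0.5,-0.11,-0.11],
    [0.6,0,0],
    [0.6,0,0],
    [0.5,0,0],
    [0,0,0],
  ],
  claw=[1,1,1,1,1],
)

```text
clock: 7.75
eef_pos: [0.527, 0.2706, 0.1361]
orientation: [-2.339, 1.565, -2.455]
ft_force: [-0.1, -0.2, -0.2]
opening: -0.0003
```

Run:
```python
from h import *
from bench import capture
s=rep();print(go(s,-.035,.214,.071))
for n in('top','wrist'):
    p,d=capture(n);cv2.imwrite(f'pics/{n}3.png',p[:,:,::-1])
p=cv2.imread('pics/top3.png');cv2.imwrite('pics/c4.png',cv2.resize(p[190:350,165:325],None,fx=3.75,fy=3.75,interpolation=cv2.INTER_CUBIC))
```

```text
t 7.75 box [-0.0371  0.2074] z 0.1361 F [-0.1 -0.2 -0.2] open -0.0003
tool axes in box (cols):
[[-0.004  0.     1.   ]
 [-0.004  1.    -0.   ]
 [-1.    -0.004 -0.004]]
[1.627 0.173 0.059]
```

View pics/wrist3.png

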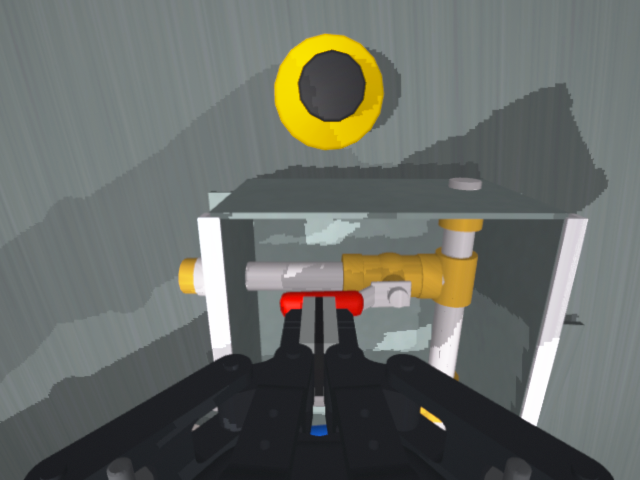

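View pics/c4.png

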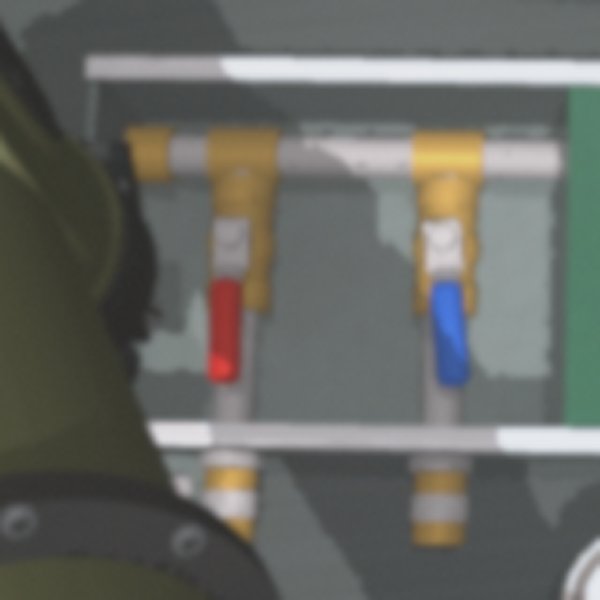

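The wrist view shows the tip at (319,300), above and to the +y side of the red sleeve (322,303), with the open bay between it and the end wall. The top crop shows the same, with the red handle free at (225,330). I'll move a little to +y, then go down into the gap.

Emit:
servo_tool(
  rot=[
    [0,0,0],
    [0,0,0],
    [0,0,0],
    [0,0,0],
    [0,0,0],
  ],
  delta_pos=[
    [0,0.17,0.05],
    [0.5,0,0],
    [0.6,0,0],
    [0.5,0,0],
    [0,0,0],
  ],
  claw=[1,1,1,1,1],
)

```text
clock: 8.35
eef_pos: [0.53, 0.2792, 0.074]
orientation: [-2.54, 1.568, -2.655]
ft_force: [-0.5, -0.8, 1.1]
opening: 0.0004
```

Run:
```python
from h import *
s=rep();print(go(s,-.038,.187,.071))
```

```text
t 8.35 box [-0.0351  0.2163] z 0.074 F [-0.5 -0.8  1.1] open 0.0004
tool axes in box (cols):
[[-0.002 -0.001  1.   ]
 [-0.001  1.     0.001]
 [-1.    -0.001 -0.002]]
[ 0.075 -0.733 -0.072]
```

Emit:
servo_tool(
  rot=[
    [0,0,0],
    [0,0,0],
    [0,0,0],
    [0,0,0],
    [0,0,0],
    [0,0,0],
    [0,0,0],
  ],
  delta_pos=[
    [0.05,-0.25,-0.02],
    [0,-0.25,-0.02],
    [0,-0.23,-0.03],
    [0,-0.18,-0.03],
    [0,-0.17,-0.02],
    [0,-0.17,0.04],
    [0,-0.17,0.04],
  ],
  claw=[1,1,1,1,1,1,1],
)

```text
clock: 9.05
eef_pos: [0.5241, 0.226, 0.0757]
orientation: [0.948, 1.563, 0.836]
ft_force: [0.3, 9.7, 2.2]
opening: 0.0002
```

Run:
```python
from h import *
from bench import capture
s=rep();print(go(s,-.031,.147,.071))
for n in('top','wrist'):
    p,d=capture(n);cv2.imwrite(f'pics/{n}4.png',p[:,:,::-1])
p=cv2.imread('pics/top4.png');cv2.imwrite('pics/c5.png',cv2.resize(p[190:350,165:325],None,fx=3.75,fy=3.75,interpolation=cv2.INTER_CUBIC))
```

```text
t 9.05 box [-0.0348  0.1628] z 0.0757 F [0.3 9.7 2.2] open 0.0002
tool axes in box (cols):
[[ 0.005 -0.003  1.   ]
 [ 0.006  1.     0.003]
 [-1.     0.006  0.005]]
[ 0.115 -0.395  0.094]
```

View pics/wrist4.png

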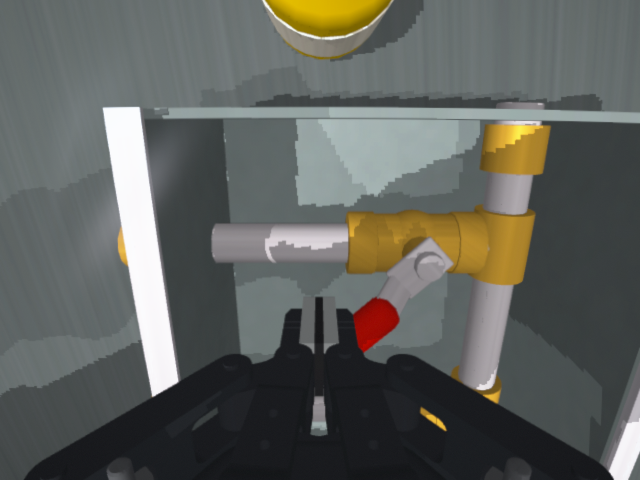

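View pics/c5.png

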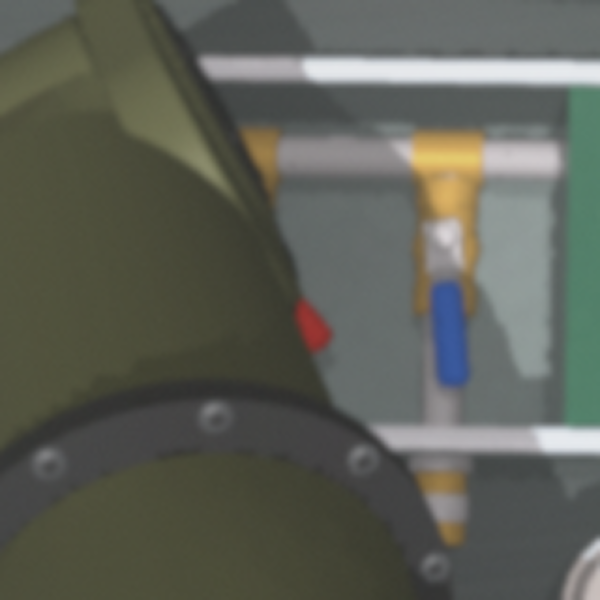

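The handle has turned to about 45 to 50°, and the blue one is unchanged. I continue round the arc, slightly lower.

Emit:
servo_tool(
  rot=[
    [0,0,0],
    [0,0,0],
    [0,0,0],
    [0,0,0],
    [0,0,0],
    [0,0,0],
  ],
  delta_pos=[
    [0.1,-0.17,0.05],
    [0.02,-0.17,0.08],
    [0,-0.15,0.12],
    [0,-0.12,0.13],
    [0,-0.1,0.15],
    [0,-0.05,0.15],
  ],
  claw=[1,1,1,1,1,1],
)

```text
clock: 9.75
eef_pos: [0.5484, 0.1928, 0.0737]
orientation: [0.812, 1.561, 0.7]
ft_force: [-8.0, 5.2, 27.9]
opening: 0.0
```

Run:
```python
from h import *
from bench import capture
s=rep()
p,d=capture('wrist');cv2.imwrite(f'pics/wrist5.png',p[:,:,::-1])
```

```text
t 9.75 box [-0.0069  0.1326] z 0.0737 F [-8.   5.2 27.9] open 0.0
tool axes in box (cols):
[[ 0.007 -0.003  1.   ]
 [ 0.007  1.     0.002]
 [-1.     0.007  0.007]]
```

View pics/wrist5.png

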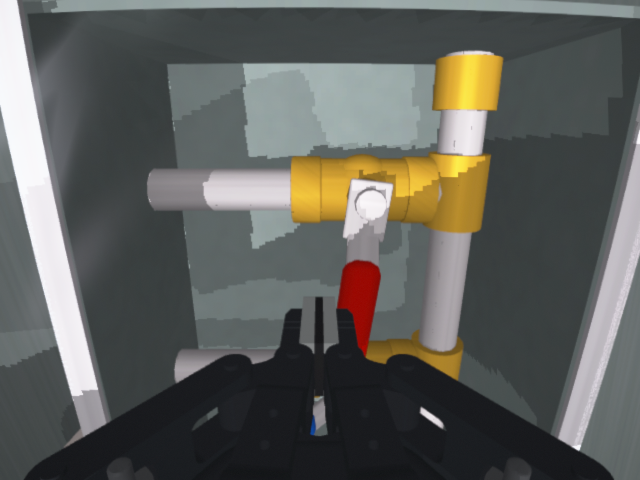

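Turned to about 80°, but there is an unexpected upward force of 28 N. I'll ease off by rising a little and check.

Emit:
servo_tool(
  rot=[
    [0,0,0],
    [0,0,0],
  ],
  delta_pos=[
    [-0.1,0,-0.05],
    [0,0,0],
  ],
  claw=[1,1],
)

```text
clock: 10.0
eef_pos: [0.5448, 0.1892, 0.0746]
orientation: [0.373, 1.568, 0.258]
ft_force: [-0.2, 0.4, 1.0]
opening: 0.0002
```

Run:
```python
from h import *
from bench import capture,state
s=rep();print(state()['moment'])
p,d=capture('side');cv2.imwrite('pics/s6.png',cv2.resize(p[130:330,200:440,::-1],None,fx=3,fy=3,interpolation=cv2.INTER_CUBIC))
```

```text
t 10.0 box [-0.01    0.1286] z 0.0746 F [-0.2  0.4  1. ] open 0.0002
tool axes in box (cols):
[[ 0.003  0.     1.   ]
 [ 0.001  1.    -0.   ]
 [-1.     0.001  0.003]]
[ 0.04075716 -0.03381499  0.0163791 ]
```

View pics/s6.png

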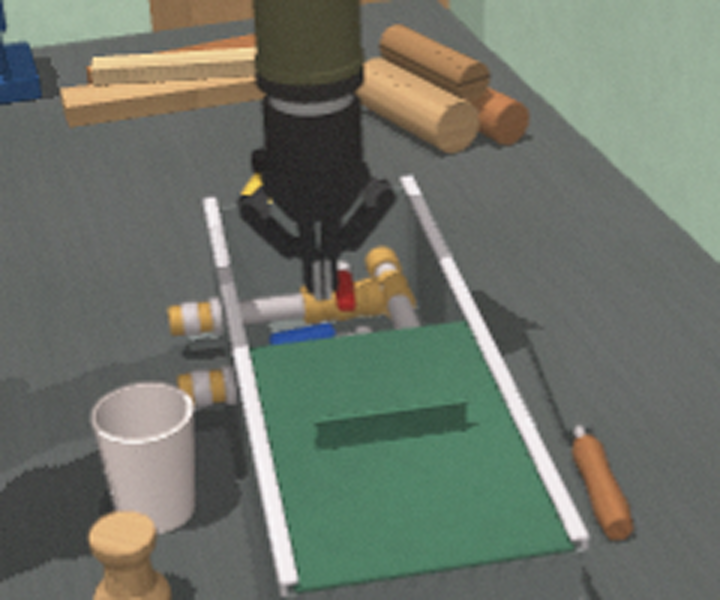

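Free again (force about 1 N). Now straight +x pushes against the sleeve's -x side.

Emit:
servo_tool(
  rot=[
    [0,0,0],
    [0,0,0],
    [0,0,0],
  ],
  delta_pos=[
    [0,0,0.08],
    [0,0,0.08],
    [0,0,0],
  ],
  claw=[1,1,1],
)

```text
clock: 10.35
eef_pos: [0.5497, 0.1879, 0.0738]
orientation: [-2.39, 1.569, -2.505]
ft_force: [-6.7, -1.3, 15.6]
opening: 0.0001
```

Run:
```python
from h import *
from bench import capture,state
s=rep();print(state()['moment'])
p,d=capture('wrist');cv2.imwrite(f'pics/wrist7.png',p[:,:,::-1])
```

```text
t 10.35 box [-0.0051  0.1279] z 0.0738 F [-6.7 -1.3 15.6] open 0.0001
tool axes in box (cols):
[[-0.001  0.     1.   ]
 [-0.001  1.    -0.   ]
 [-1.    -0.001 -0.001]]
[-0.51068752  1.22856153 -0.0159493 ]
```

View pics/wrist7.png

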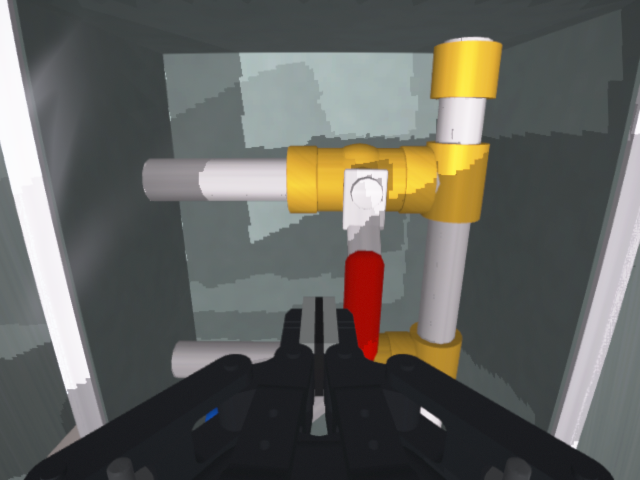

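The force pattern (more up than sideways) suggests that the wider black finger shoulder above the pad is resting on the sleeve top. I'll back off in -x, go lower so the shoulder's flank meets the sleeve, and push +x again.

Emit:
servo_tool(
  rot=[
    [0,0,0],
    [0,0,0],
    [0,0,0],
    [0,0,0],
    [0,0,0],
  ],
  delta_pos=[
    [-0.1,0,-0.1],
    [0,0,-0.25],
    [0,0,-0.25],
    [0.25,0,0],
    [0,0,0],
  ],
  claw=[1,1,1,1,1],
)

```text
clock: 10.9
eef_pos: [0.5254, 0.1917, 0.065]
orientation: [-2.633, 1.568, -2.747]
ft_force: [-0.3, 0.5, 0.5]
opening: 0.0001
```

Run:
```python
from h import *
from bench import capture,state
s=rep()
p,d=capture('wrist');cv2.imwrite(f'pics/wrist8.png',p[:,:,::-1])
```

```text
t 10.9 box [-0.0296  0.1288] z 0.065 F [-0.3  0.5  0.5] open 0.0001
tool axes in box (cols):
[[-0.002 -0.001  1.   ]
 [-0.001  1.     0.001]
 [-1.    -0.001 -0.002]]
```

View pics/wrist8.png

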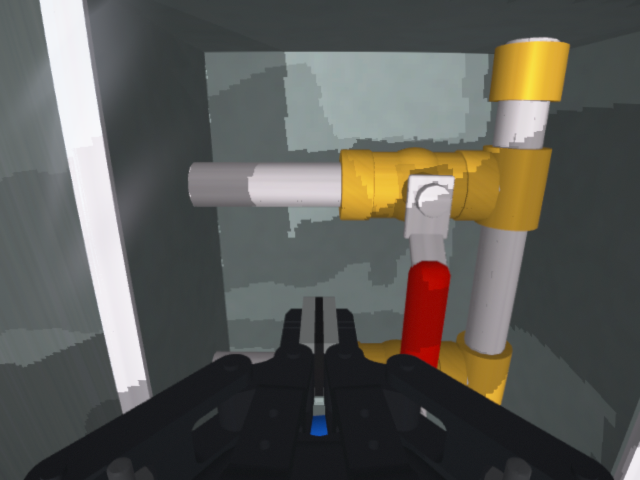

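Emit:
servo_tool(
  rot=[
    [0,0,0],
    [0,0,0],
    [0,0,0],
    [0,0,0],
    [0,0,0],
    [0,0,0],
  ],
  delta_pos=[
    [0,0,0.15],
    [0,0,0.15],
    [0,0,0.12],
    [0,0,0.08],
    [0,0,0.08],
    [0,0,0],
  ],
  claw=[1,1,1,1,1,1],
)

```text
clock: 11.55
eef_pos: [0.5477, 0.1892, 0.0662]
orientation: [-2.892, 1.566, -3.007]
ft_force: [-6.9, -0.4, 4.2]
opening: -0.0002
```

Run:
```python
from h import *
s=rep()
```

```text
t 11.55 box [-0.0072  0.1289] z 0.0662 F [-6.9 -0.4  4.2] open -0.0002
tool axes in box (cols):
[[-0.004 -0.001  1.   ]
 [-0.001  1.     0.001]
 [-1.    -0.001 -0.004]]
```

Contact is now clean and at friction level. I push on in small steps until the force rises at the stop.

Emit:
servo_tool(
  rot=[
    [0,0,0],
    [0,0,0],
    [0,0,0],
  ],
  delta_pos=[
    [0,0,0.06],
    [0,0,0.06],
    [0,0,0],
  ],
  claw=[1,1,1],
)

```text
clock: 11.85
eef_pos: [0.548, 0.1891, 0.066]
orientation: [-2.922, 1.559, -3.035]
ft_force: [-18.8, 0.6, 13.6]
opening: 0.0
```

Run:
```python
from h import *
s=rep()
```

```text
t 11.85 box [-0.0068  0.1289] z 0.066 F [-18.8   0.6  13.6] open 0.0
tool axes in box (cols):
[[-0.012 -0.002  1.   ]
 [-0.003  1.     0.002]
 [-1.    -0.003 -0.012]]
```

The force rose to 19 N with no further travel, so this is the stop. I back off, lift straight out and move clear.

Emit:
servo_tool(
  rot=[
    [0,0,0],
    [0,0,0],
    [0,0,0],
    [0,0,0],
    [0,0,0],
    [0,0,0],
    [0,0,0],
    [0,0,0],
    [0,0,0],
    [0,0,0],
  ],
  delta_pos=[
    [0,0,-0.3],
    [0,0,-0.3],
    [-0.5,0,0],
    [-0.8,0,0],
    [-0.8,0,0],
    [-0.8,0,0],
    [-0.8,0,0],
    [-0.3,0.6,-0.5],
    [0,0.7,-0.6],
    [0,0.7,-0.6],
  ],
  claw=[1,1,1,1,1,1,1,1,1,1],
)

```text
clock: 12.85
eef_pos: [0.4719, 0.2794, 0.2273]
orientation: [0.614, 1.568, 0.498]
ft_force: [0.1, 0.9, -0.4]
opening: 0.0001
```

Emit:
servo_tool(
  rot=[
    [0,0,0],
    [0,0,0],
    [0,0,0],
    [0,0,0],
    [0,0,0],
    [0,0,0],
    [0,0,0],
    [0,0,0],
    [0,0,0],
  ],
  delta_pos=[
    [0,0.7,-0.6],
    [0,0.7,-0.6],
    [0,0.7,-0.6],
    [0,0.7,-0.6],
    [0,0.7,-0.6],
    [0,0.7,-0.6],
    [0,0.7,-0.6],
    [0,0.5,-0.3],
    [0,0,0],
  ],
  claw=[1,1,1,1,1,1,1,1,1],
)

```text
clock: 13.75
eef_pos: [0.3146, 0.5174, 0.2261]
orientation: [2.237, 1.568, 2.128]
ft_force: [-0.6, -1.2, -0.8]
opening: 0.0001
```

Run:
```python
from h import *
from bench import capture
s=rep()
for n in('top','side'):
    p,d=capture(n);cv2.imwrite(f'pics/{n}9.png',p[:,:,::-1])
p=cv2.imread('pics/top9.png');cv2.imwrite('pics/c9.png',cv2.resize(p[190:350,165:325],None,fx=3.75,fy=3.75,interpolation=cv2.INTER_CUBIC))
```

```text
t 13.75 box [-0.2765  0.4281] z 0.2261 F [-0.6 -1.2 -0.8] open 0.0001
tool axes in box (cols):
[[-0.002 -0.007  1.   ]
 [ 0.002  1.     0.007]
 [-1.     0.002 -0.002]]
```

View pics/top9.png

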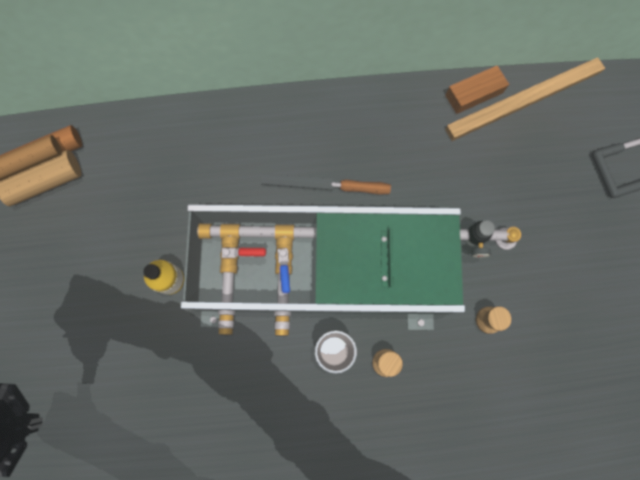

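View pics/c9.png

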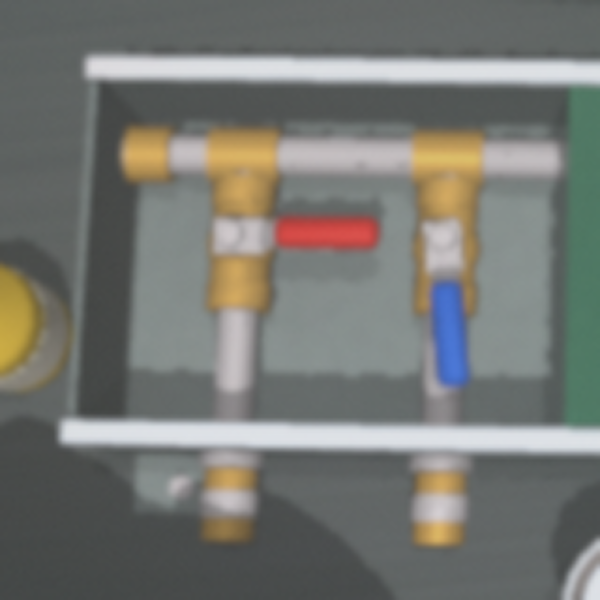

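View pics/side9.png

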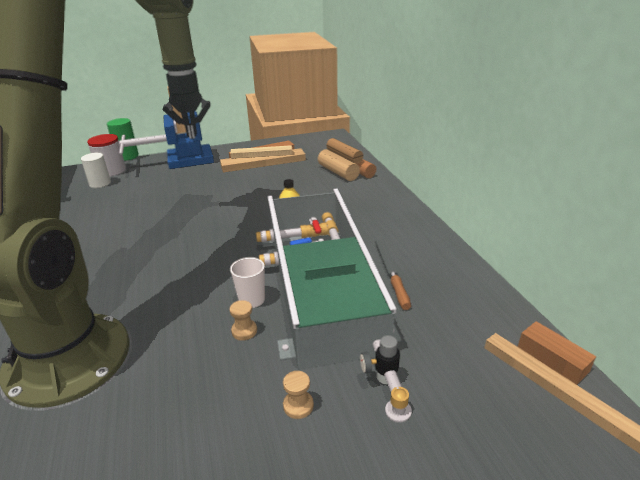

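Run:
```python
from h import *
from bench import camera_info
i=camera_info('top')
p=cv2.cvtColor(cv2.imread('pics/top9.png'),cv2.COLOR_BGR2HSV)
m=cv2.inRange(p,(0,150,90),(6,255,255))|cv2.inRange(p,(174,150,90),(180,255,255));m[:,:190]=0;m[:,320:]=0;m[:205]=0;m[310:]=0
v,u=np.nonzero(m);print(len(u),u.min(),u.max(),v.min(),v.max())
P=np.array([bb(at_z(i,a,b,.079)) for a,b in zip(u,v)]);c=P.mean(0);d=np.linalg.svd(P-c)[2][0]
print(c,np.degrees(np.arctan2(d[1],d[0])))
a=cv2.imread('pics/top2.png');b=cv2.imread('pics/top9.png');q=cv2.inRange(cv2.cvtColor(b,cv2.COLOR_BGR2HSV),(105,120,60),(125,255,255));q0=cv2.inRange(cv2.cvtColor(a,cv2.COLOR_BGR2HSV),(105,120,60),(125,255,255))
for x in(q0,q):
    v,u=np.nonzero(x);print('blue',u.mean(),v.mean(),len(u))
```

```text
151 239 264 249 254
[0.01568259 0.13176998] -89.09587570862276
blue 284.5916230366492 279.0366492146597 191
blue 284.5684210526316 278.9947368421053 190
```

```bash
python3 -c "
from bench import manip;print(manip.sign_off())"
```

```text
the job is handed in; nothing more can be done
None
```

The cover is fully open and the red valve is shut. I pushed both with the closed fingertips and handed the job in at about 14 s.

- **Cover:** I pushed its pull along the box's -y until the force jumped from about 5 N to 30 N at the stop. The last picture shows it still there.
- **Red handle:** I turned it from along the pipe to square across it. At the end the force rose to 19 N with only 0.4 mm of further travel. In the last top picture it lies at about 89°, which agrees with 90° within measuring error.
- **Left alone:** The blue handle is in the same place to within 0.1 pixel. By eye, the beaker, bobbins, glue and file look unmoved. The hand is clear, about 0.23 m above the bench beyond the +y end.
- **Upset during the push:** The finger's shoulder briefly seems to have rested on the red sleeve, with up to 28 N upward. I backed off, went lower and finished the push from the side.

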